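# Hold the glass tint cell in the viewing lamp's beam

### The arm

A 7-joint arm with a two-finger parallel gripper is mounted at the origin on the work surface. World frame = base frame: x ahead of the robot, y to its left, z up, the work surface at z = 0. Lengths are in m, angles in rad, forces in N, time in s.
With the tool pointing down it reaches from about 0.425 to 0.875 m from the base axis. Payload 4.7 kg.
Tool frame: the origin (TCP) lies on the centre line of the jaws, within the pads' length; the fingertips stand ctrl.tcp_to_tips ahead of it and the grasp point (between the pads) lies 2 mm behind it (ctrl.tcp_to_tips is the distance from the TCP to the fingertips, in m); z points along the fingers, y is the line along which they close (so a half turn about z gives the same grasp; the last joint's range is limited). The gripper opens to 87 mm and grips with 3 to 60 N. Pads are 19 mm wide; open, the fingers measure 117 mm over their backs; the gripper's body (75 mm by 190 mm) begins 51 mm behind the grasp point.
Start: joints at [1.338, 0.321, -0.07, 1.45, 0.023, 1.371, -0.057], TCP at [0.159, -0.63, 0.24] pointing down, gripper open.
Joint ranges: [-2.86, 2.86], [-0.3, 2.09], [-1.38, 1.24], [0.06, 2.45], [-1.56, 4.7], [0.09, 2.05], [-2.69, 2.69]. Speed limits (rad/s): [2.57, 2.57, 3.14, 3.14, 3.14, 3.14, 3.14].

### API

Orientations are given as a rotation vector (axis times angle).
In Python, from bench import ctrl, optics, close_job gives the robot as it stands.
- The arm moves only by the shell command python3 -m inch 'ROWS' [OPENING] [FORCE]. ROWS is JSON, a list of rows, each a list of 2 entries, a list of its own where there are three numbers: the shift along the tool's x, y, z in mm, then the turn, a rotation vector about the tool's x, y, z in degrees. In form: [[[x, y, z], [ax, ay, az]], ...]. A call has exactly 10 rows; each row shifts and turns the commanded pose from where the row before left it, along the tool's axes as they then stand; what a row does not reach is not made up. A row lasts 1/10 s, in which the tool goes at most 50 mm and 8.59 degrees, less where a joint would pass 70% of its speed; a pose out of reach is approached as far as the arm can. A call is refused whole if a number of a shift passes 50 or a number of a turn 8.59, either way. A call with a gripper value outside its range is refused whole. OPENING is the closure, from 0 (fully open) to 1 (shut), set as the call begins (- or left out, the last holds). The fingers move at their own pace and stop on an object; FORCE is the grip in N (left out, the last holds). Time passes only in rows, so rows that do not move let the fingers close, or fill a call up. It gives the time, the measured TCP pose, the force and the opening at its end, in the units of the state.
- ctrl.get_state(): the state, without advancing time (a new reading comes with each control period).
- optics.get_image(name): name is "side" or "top"; returns a dict with "image" (420x560x3 uint8, red, green, blue), "fx", "fy", "cx", "cy" (pixels), "R" (3x3) and "t" (3): a world point X has camera coordinates R X + t. Camera axes: x right, y down, z forward; pixel columns grow to the right and rows downward; lengths in m; the calibration is good to about 2 mm. A picture is of the moment at which its call begins. There is no depth.
- close_job(): hands the job in, once; it reports no verdict.
The state is a dict: "time": time; "joint_positions": joint angles; "qd": joint speeds; "joint_torque": joint torques, N m; "position": TCP position; "tool_rot": TCP orientation; "ft_force": force on the tool from outside, world axes, zero at the start; "torque": the same for the moment, N m; "grip_width": opening from 0.0 (shut) to 1.0 (fully open).
Only numpy, scipy, OpenCV 4.12 (cv2) and the standard library are available. Lean on these libraries where they do the work, as an engineer would, in place of code of your own. Each camera call takes 0.05 s, during which the arm holds its last target. There are 200 camera calls.

### The job

Slide the viewing lamp's shutter fully open, then pick up the glass cell by its two frosted end faces only, never touching the clear window, and hold it upright in the light path midway between lamp and screen, window centred on the beam and facing the lamp squarely. Finish while still holding it there, still and clear of everything but the fingers. Do not knock the cell against the stand, and leave the desk bell and the steel gauge block where they are.

Things in the scene. Friction and masses are not known exactly. Their poses are not given: they have to be found in the camera images.
- stand: Fixed stand. Origin on the table under the beam's middle; y runs along the beam from screen to lamp, x across it, z up. Wooden base 120 (x) x 280 x 12 mm. Grey lamp housing, 80 wide, top at 125 mm, front face at y = +75 mm with a 14 mm lens. Wood-framed ground-glass screen, 100 wide, 12 thick, top at 155 mm, face at y = -75 mm. Between shutter and screen 137 mm are open from above.
- beam_mid (a point): Point on the beam midway between lamp and screen, on the line from lens centre to screen centre, 105 mm above the table; axes as the stand's.
- shutter (a joint): Aluminium shutter plate that slides on the front of the lamp housing across the beam: 0 = shut (covers the lens), 0.040 m = fully open at its end stop, having slid toward the stand's -x. It slides with about 1.2 N of friction and stays where it is left. May start up to 8 mm open.
- shutter_tab (a point): Point on the axis of the shutter's upright aluminium tab, 158 mm above the table, moving with the shutter. The tab measures 12 mm (stand x, the sliding direction) by 8 mm (stand y), its top is 177 mm above the table and it stands 52 mm above the lamp housing, whose vents and rail rise to 130 mm.
- cell: Loose glass cell, about 90 to 155 g, standing upright, 70 tall, H-shaped from above: 42 mm along its y, 22 along its x. Origin: centre of underside, z up. Foot 42 x 22 x 6. On it a clear window 30 wide (y), 10 thick, facing +x and -x, recessed 6 mm between two frosted end strips 6 thick (y), 22 deep (x), 64 tall. Grip the strips' outer faces, 42 mm apart along y.
- cell_mid (a point): Centre of the cell's window, 38 mm above the cell's underside; axes as the cell's.
- cell_window: The cell's clear window (part of the cell; same origin and axes as the cell). Not to be touched by the fingers.
- frost_a: Frosted end strip on the cell's +y side (part of the cell; same origin and axes as the cell; its outer face is at y = +21 mm).
- frost_b: Frosted end strip on the cell's -y side (part of the cell; same origin and axes as the cell; its outer face is at y = -21 mm).
- bell: Bystander: chrome desk bell, 72 mm across, 53 mm tall with its plunger. Origin at the centre of its underside.
- gauge: Bystander: steel registration gauge block, 35 (x) x 60 (y) x 25 mm tall. Origin at the centre of its underside.
There are look-alikes about, which are no part of the job. What is shaped like the cell but blue or turquoise is not meant.

How it is judged:
On the way, in this order (a step that is already met when the one before it is completed fails the run):
1. the shutter is slid open (value of joint shutter above 0.034 m), for 0.2 s.
2. the cell is lifted by both frosted faces (contact force between the fingers and frost_a above 1 N and contact force between the fingers and frost_b above 1 N and height (world z) of cell above 0.03 m), for 0.2 s.
At the end, for the whole second after the job is handed in: Shutter at least 34 mm open; cell at rest, gripped on both frosted faces, window and stand untouched; window centre within 8 mm sideways, 12 mm in height of the beam, 35 mm along it of the midpoint; square, upright to 0.17 rad; bell and gauge block within 20 mm of their start (value of joint shutter above 0.034 m and contact force between the fingers and frost_a above 1 N and contact force between the fingers and frost_b above 1 N and x of cell_mid in the frame of beam_mid between -0.008 and 0.008 m and z of cell_mid in the frame of beam_mid between -0.012 and 0.012 m and y of cell_mid in the frame of beam_mid between -0.035 and 0.035 m and angle between the x axis of cell and the y axis of stand, either way round below 0.17 rad and angle between cell's own z axis and vertical below 0.17 rad and linear speed of cell below 0.02 m/s and angular speed of cell below 0.2 rad/s and contact force between cell and stand below 0.1 N and contact force between cell and shutter below 0.1 N and contact force between the fingers and cell_window below 0.3 N and distance of each of bell, gauge from where it was at the start of the episode below 0.02 m); the arm keeps its last pose, push and grip.
It fails at once if a finger touches the clear window (contact force between the fingers and cell_window above 0.5 N).
It fails at once if the cell is knocked against the stand (contact force between cell and stand above 3 N or contact force between cell and shutter above 3 N).
It fails at once if the bell or the gauge block is pushed away (distance of any of bell, gauge from where it was at the start of the episode above 0.02 m).
It also fails if it takes over 48 s, if anything falls off the work surface, if the arm or the gripper's body presses on something with over 40 N, if the wrist force passes 120 N, or if a joint passes its speed limit or range.

## Working session

There is one attempt and no reset: what is moved stays moved. The work goes in short steps, Python scripts to look and compute and a shell command to move; the robot and the scene stay as the last step left them, time stands still between calls to the robot, and variables do not carry over. Pictures are saved under pics/ and viewed, on a budget of 10 in all, crops included, one or two more only if the job needs it, and the job is handed in when it is done.

```bash
ls; mkdir -p pics; cat > h.py <<'E'
import numpy as np, cv2, pickle
from bench import ctrl, optics
def grab(n,f):
    d=optics.get_image(n); cv2.imwrite(f'pics/{f}.png',d['image'][:,:,::-1]); pickle.dump(d,open(f'pics/{f}.pkl','wb')); return d
def load(f): return pickle.load(open(f'pics/{f}.pkl','rb'))
def ray(d,u,v):
    R=np.array(d['R']);t=np.array(d['t']); c=-R.T@t
    r=R.T@np.array([(u-d['cx'])/d['fx'],(v-d['cy'])/d['fy'],1]); return c,r/np.linalg.norm(r)
def onz(d,u,v,z):
    c,r=ray(d,u,v); return c+r*(z-c[2])/r[2]
def tri(d1,p1,d2,p2):
    c1,r1=ray(d1,*p1);c2,r2=ray(d2,*p2)
    s=np.linalg.lstsq(np.c_[r1,-r2],c2-c1,rcond=None)[0]; a=c1+s[0]*r1;b=c2+s[1]*r2
    return (a+b)/2,np.linalg.norm(a-b)
def proj(d,X):
    p=np.array(d['R'])@np.array(X)+np.array(d['t']); return np.array([d['fx']*p[0]/p[2]+d['cx'],d['fy']*p[1]/p[2]+d['cy']])
E
python3 - <<'E'
from h import *
np.set_printoptions(precision=4,suppress=True)
s=ctrl.get_state();print(s,ctrl.tcp_to_tips)
for n in('top','side'):
    d=grab(n,n+'0');print(n,ray(d,280,210))
E
```

```text
pics
{'time': 0.0, 'joint_positions': array([ 1.3381,  0.3218, -0.0701,  1.4517,  0.0226,  1.3708, -0.0569]), 'qd': array([-0.0002, -0.0006,  0.0013,  0.0011,  0.0005,  0.0012,  0.0013]), 'joint_torque': array([ -0.0002, -49.1283,  -0.4037, -31.2526,  -0.0639,   0.0438,
         0.0002]), 'position': array([ 0.1586, -0.6298,  0.2385]), 'tool_rot': array([-3.1158, -0.3865,  0.0006]), 'ft_force': array([-0.4493,  0.6839,  0.1793]), 'torque': array([ 0.0067,  0.0135, -0.0342]), 'grip_width': 1.00166001462599} 0.017
top (array([ 0.4173, -0.0519,  1.1289]), array([ 0.131 ,  0.0043, -0.9914]))
side (array([0.3561, 0.8118, 0.7232]), array([ 0.1777, -0.8   , -0.5731]))
```

View pics/top0.png

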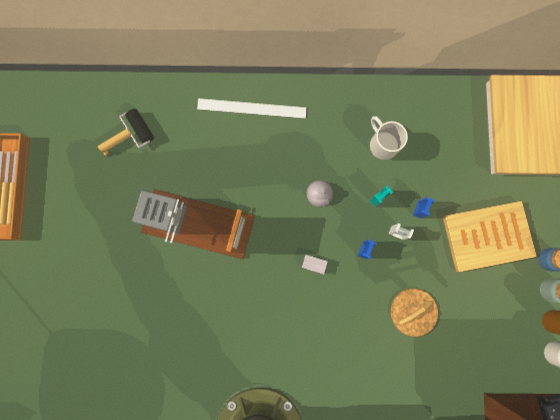

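View pics/side0.png

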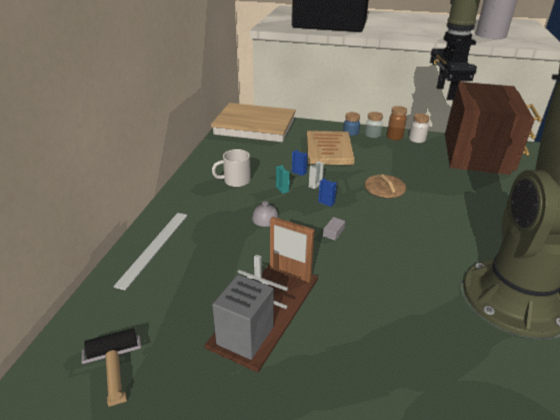

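The top view shows the white H-shaped cell at (401,232). The look-alikes are blue at (424,207) and (367,249), and turquoise at (382,195). In the side view the white cell is at (316,176), blue at (300,163) and (328,193), turquoise at (283,179). The lamp is at top (158,210) with the shutter next to it, the screen at (240,230), the bell at (320,193) and the gauge at (315,264). I choose the colourless (white) cell and check it in one close crop together with the shutter.

```bash
python3 - <<'E'
from h import *
t=load('top0')['image'];s=load('side0')['image']
def c(im,x,y,w,h): return cv2.resize(im[y:y+h,x:x+w],(400,300),interpolation=cv2.INTER_CUBIC)
o=np.vstack([np.hstack([c(t,361,202,80,60),c(s,276,146,80,60)]),np.hstack([c(t,130,185,140,105),c(s,205,215,140,105)])])
cv2.imwrite('pics/crop1.png',o[:,:,::-1])
E
```

```text
(no output)
```

View pics/crop1.png

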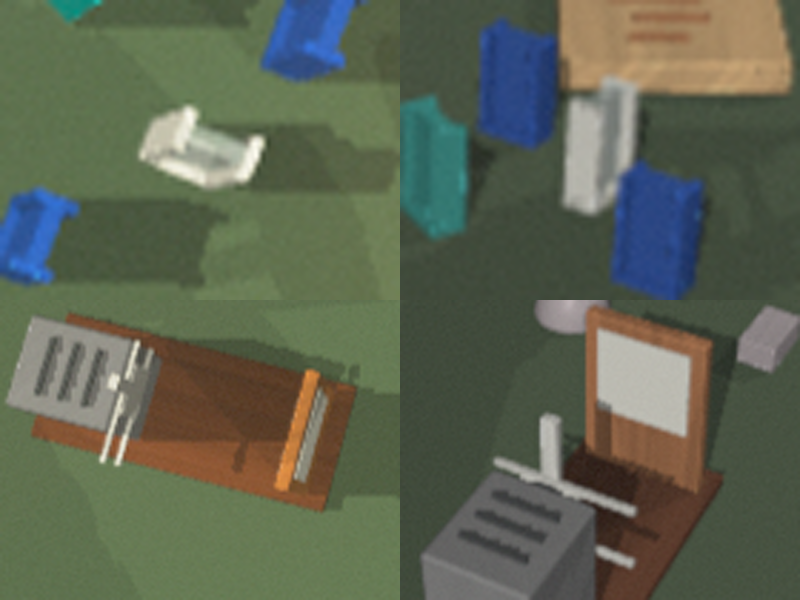

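The crop confirms the colourless glass cell (top-crop centre about (401,232)) with frosted strips at its left and right ends. The shutter tab is at about top (169,214) and side (257.5,255). Now I measure.

```bash
python3 - <<'E'
from h import *
np.set_printoptions(precision=4,suppress=True)
t=load('top0');s=load('side0')
print('fx',t['fx'])
B=[(254.25,214.75),(242.7,258.5),(141.6,232.3),(154.5,190.3)]
P=np.array([onz(t,u,v,.012)[:2] for u,v in B]);print('base',P,np.linalg.norm(np.roll(P,-1,0)-P,axis=1),P.mean(0))
for i,j in((0,3),(1,2)): d=P[j]-P[i];print(np.degrees(np.arctan2(d[1],d[0])))
# tab
print('tab',tri(t,(169.2,213.5),s,(257,255.3)), onz(t,169.2,213.5,.177))
# screen top z=.155 corners in top: crop (308,372),(318,372),(288,488),(278,486)
f=lambda x,y:(130+x*.35,185+(y-300)*.35)
S=np.array([onz(t,*f(*p),.155)[:2] for p in((308,371),(318,372),(290,489),(277,487))]);print('screen',S,S.mean(0),np.linalg.norm(np.roll(S,-1,0)-S,axis=1))
H=np.array([onz(t,*f(*p),.125)[:2] for p in((33,317),(7,402))]);print('housing back',H,np.linalg.norm(H[0]-H[1]))
im=t['image'].astype(int)
# base outline by brown mask
hsv=cv2.cvtColor(t['image'],cv2.COLOR_RGB2HSV)
m=((hsv[...,0]<14)&(hsv[...,1]>90)).astype(np.uint8);m[:180]=0;m[270:]=0;m[:,:135]=0;m[:,265:]=0
c=max(cv2.findContours(m,0,1)[0],key=cv2.contourArea);print('approx',cv2.approxPolyDP(c,2.5,True)[:,0].tolist())
# cell crops
T=cv2.resize(t['image'][217:247,384:424],(800,600),interpolation=cv2.INTER_CUBIC)[:,:, :]
Sd=s['image'][155:195,300:340]
a=cv2.resize(t['image'][214:250,382:418],(400,400),interpolation=cv2.INTER_CUBIC);b=cv2.resize(s['image'][156:196,300:340],(400,400),interpolation=cv2.INTER_CUBIC)
cv2.imwrite('pics/crop2.png',np.hstack([a,b])[:,:,::-1])
E
```

```text
fx 424.18800466166283
base [[0.5516 0.0211]
 [0.4361 0.0493]
 [0.5024 0.3166]
 [0.6148 0.288 ]] [0.1189 0.2754 0.116  0.2743] [0.5262 0.1687]
76.67748964810272
76.07337130405998
tab (array([0.5333, 0.2022, 0.1774]), np.float64(0.001001229233335227)) [0.5329 0.2022 0.177 ]
screen [[0.5455 0.05  ]
 [0.5448 0.0419]
 [0.4502 0.0622]
 [0.4517 0.0727]] [0.498  0.0567] [0.0081 0.0967 0.0105 0.0965]
housing back [[0.593  0.2845]
 [0.5212 0.3024]] 0.0739989798771987
approx [[154, 190], [177, 197], [188, 206], [180, 232], [173, 240], [243, 256], [253, 216], [245, 214], [247, 222], [238, 251], [227, 252], [231, 219], [236, 211], [233, 213], [229, 209], [218, 209]]
```

View pics/crop2.png

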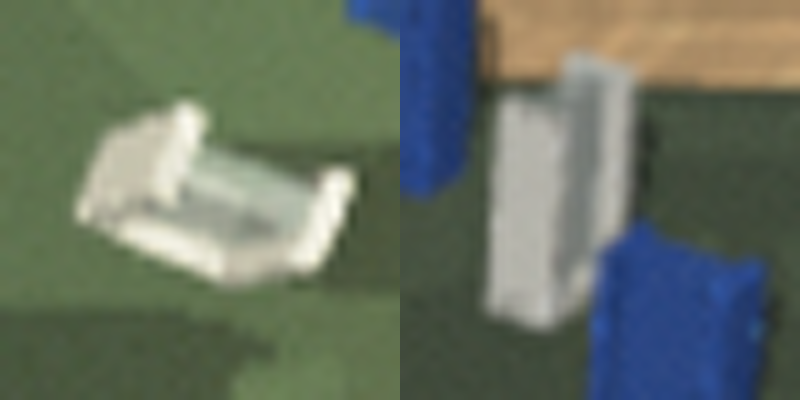

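The crop shows the cell's frosted strip tops at crop (180,150) and (323,220) in the top view. In the side view the near strip's outer top edge runs (498,95)–(562,108) and the far strip's top is near (603,60). Next I triangulate these and compute the stand frame and distances to neighbours.

```bash
python3 - <<'E'
from h import *
np.set_printoptions(precision=4,suppress=True)
t=load('top0');s=load('side0')
ft=lambda x,y:(382+x/11.11-.5+.045,214+y/11.11-.5+.045); fs=lambda x,y:(300+(x-400)/10-.45,156+y/10-.45)
A=onz(t,*ft(180,150),.07);B=onz(t,*ft(323,220),.07);d=B-A
print('strips',A,B,'dist',np.linalg.norm(d),'ang',np.degrees(np.arctan2(d[1],d[0])),'mid',(A+B)/2)
for n,a,b in(('L upper',(190,104),0),('L lower',(170,197),0),('R upper',(340,173),0),('R lower',(306,268),0)): print(n,onz(t,*ft(*a),.07))
# triangulate: near strip outer top edge ends; far strip top outer edge
print('near strip top',tri(t,ft(172,150),s,fs(530,101)))
print('far strip top',tri(t,ft(323,220),s,fs(603,60)))
# base corner near: side foot (487,310),(550,328); top foot corner (80,215)
print('foot corner',tri(t,ft(80,217),s,fs(550,328)), onz(t,*ft(80,217),0), onz(s,*fs(550,328),0),onz(s,*fs(487,310),0))
hs=cv2.cvtColor(t['image'],cv2.COLOR_RGB2HSV)
m=((hs[...,0]>80)&(hs[...,0]<130)&(hs[...,1]>130)&(hs[...,2]>70)).astype(np.uint8);m[:,480:]=0
for c in cv2.findContours(m,0,1)[0]:
    if cv2.contourArea(c)>30: print('blue', [onz(t,*p,.04)[:2].round(3).tolist() for p in cv2.boxPoints(cv2.minAreaRect(c))])
print('bell',onz(t,320,193,.04),'gauge',onz(t,315,264,.025))
E
```

```text
strips [ 0.5169 -0.3432  0.07  ] [ 0.5013 -0.3751  0.07  ] dist 0.03548801778551524 ang -115.99859687206856 mid [ 0.5091 -0.3592  0.07  ]
L upper [ 0.5273 -0.3458  0.07  ]
L lower [ 0.5062 -0.3407  0.07  ]
R upper [ 0.512  -0.3793  0.07  ]
R lower [ 0.4905 -0.371   0.07  ]
near strip top (array([ 0.5165, -0.3408,  0.0723]), np.float64(0.0002592463847237598))
far strip top (array([ 0.5007, -0.3753,  0.0697]), np.float64(0.0013431798511734116))
foot corner (array([ 0.5066, -0.3389, -0.0035]), np.float64(0.0014791221685906755)) [ 0.5071 -0.338   0.    ] [ 0.5051 -0.3334  0.    ] [ 0.5253 -0.3389  0.    ]
blue [[0.447, -0.247], [0.491, -0.266], [0.479, -0.295], [0.436, -0.277]]
blue [[0.552, -0.392], [0.605, -0.412], [0.592, -0.448], [0.539, -0.428]]
blue [[0.591, -0.278], [0.63, -0.326], [0.612, -0.34], [0.573, -0.292]]
bell [ 0.6069 -0.1509  0.04  ] gauge [ 0.4233 -0.1389  0.025 ]
```

Stand origin from base and screen is (0.5175, 0.1355), with its y axis at 76.4°. The tab top triangulates to 0.1774 m, against 0.177 given. The strip tops come out at 0.070–0.072 with 35.5 mm between them, against 36 expected. So the cell centre is about (0.509,-0.359), with its y line at about 66.5°. I start moving toward the tab, high.

```bash
cat >> h.py <<'E'
from scipy.spatial.transform import Rotation as Ro
def plan(target,yaw_y=None):
    """print tool-frame shift (mm), and turn (deg) that brings tool y to azimuth yaw_y, z down"""
    s=ctrl.get_state();R=Ro.from_rotvec(s['tool_rot']);p=np.array(s['position'])
    y=R.apply([0,1,0]);print('t %.2f pos %s tool-y az %.2f tilt %.2f F %s grip %.3f'%(s['time'],p.round(4),np.degrees(np.arctan2(y[1],y[0])),np.degrees(np.arccos(-R.apply([0,0,1])[2])),np.round(s['ft_force'],2),s['grip_width']))
    print('shift',(R.inv().apply(np.array(target)-p)*1000).round(1),'q',np.round(s['joint_positions'],2))
    if yaw_y is not None:
        a=np.radians(yaw_y);Y=np.array([np.cos(a),np.sin(a),0]);Z=np.array([0,0,-1.]);T=Ro.from_matrix(np.c_[np.cross(Y,Z),Y,Z])
        print('turn',np.degrees((R.inv()*T).as_rotvec()).round(2),'shift after turn',(T.inv().apply(np.array(target)-p)*1000).round(1))
E
python3 -m inch '[[[26,-35,-6],[0,0,0]],[[26,-35,-6],[0,0,0]],[[26,-35,-6],[0,0,0]],[[26,-35,-6],[0,0,0]],[[26,-35,-6],[0,0,0]],[[26,-35,-6],[0,0,0]],[[26,-35,-6],[0,0,0]],[[26,-35,-6],[0,0,0]],[[26,-35,-6],[0,0,0]],[[26,-35,-6],[0,0,0]]]' 0
python3 -m inch '[[[-8,-40,0],[0,0,0]],[[-8,-40,0],[0,0,0]],[[-8,-40,0],[0,0,0]],[[-8,-40,0],[0,0,0]],[[-8,-40,0],[0,0,0]],[[-8,-40,0],[0,0,0]],[[-8,-40,0],[0,0,0]],[[-8,-40,0],[0,0,0]],[[-8,-40,0],[0,0,0]],[[-8,-40,0],[0,0,0]]]'
python3 -m inch '[[[0,0,0],[0,0,-8.5]],[[0,0,0],[0,0,-8.5]],[[0,0,0],[0,0,-8.5]],[[0,0,0],[0,0,-8.5]],[[0,0,0],[0,0,-8.5]],[[0,0,0],[0,0,-8.5]],[[0,0,0],[0,0,-8.5]],[[0,0,0],[0,0,-8.5]],[[0,0,0],[0,0,-8.5]],[[0,0,0],[0,0,-8.5]]]'
python3 -c "
from h import *
plan((.533,.202,.26),-13.6)"
```

```text
time: 1.1
position: [0.3256, -0.2255, 0.2995]
tool_rot: [3.118, 0.386, -0.001]
ft_force: [0.7, 0.4, 0.6]
grip_width: 0.998
time: 2.1
position: [0.3113, -0.0583, 0.2642]
tool_rot: [-3.044, -0.369, 0.195]
ft_force: [-1.0, -0.9, 0.8]
grip_width: 1.003
time: 3.1
position: [0.3124, -0.0582, 0.2649]
tool_rot: [-1.939, -2.292, 0.058]
ft_force: [0.7, -0.6, 0.7]
grip_width: 1.001
t 3.10 pos [ 0.3124 -0.0582  0.2649] tool-y az 9.81 tilt 8.27 F [ 0.68 -0.55  0.67] grip 1.001
shift [220.2 260.5  -8.2] q [ 0.26 -0.3  -0.09  2.03 -0.06  1.55  0.35]
turn [-7.68 -3.23 23.09] shift after turn [304.8 153.3   4.9]
```

I got the sign of the tool's yaw wrong, so the arm went inward to the edge of its reach. Nothing was touched. I correct that now with the computed shift.

```bash
python3 -m inch '[[[22,26,-1],[0,0,0]],[[22,26,-1],[0,0,0]],[[22,26,-1],[0,0,0]],[[22,26,-1],[0,0,0]],[[22,26,-1],[0,0,0]],[[22,26,-1],[0,0,0]],[[22,26,-1],[0,0,0]],[[22,26,-1],[0,0,0]],[[22,26,-1],[0,0,0]],[[22,26,-1],[0,0,0]]]'
python3 -m inch '[[[0,0,0],[-2,-0.8,5.8]],[[0,0,0],[-2,-0.8,5.8]],[[0,0,0],[-2,-0.8,5.8]],[[0,0,0],[-2,-0.8,5.8]],[[0,0,0],[0,0,0]],[[0,0,0],[0,0,0]],[[0,0,0],[0,0,0]],[[0,0,0],[0,0,0]],[[0,0,0],[0,0,0]],[[0,0,0],[0,0,0]]]'
python3 -c "
from h import *
plan((.533,.202,.26),-13.6)"
```

```text
time: 4.1
position: [0.5353, 0.2011, 0.2614]
tool_rot: [-1.946, -2.286, 0.059]
ft_force: [0.1, -0.1, 0.1]
grip_width: 1.006
time: 5.1
position: [0.5348, 0.2001, 0.2618]
tool_rot: [2.474, 1.93, 0.006]
ft_force: [-0.6, 0.6, 0.6]
grip_width: 0.997
t 5.10 pos [0.5348 0.2001 0.2618] tool-y az -14.07 tilt 0.31 F [-0.65  0.59  0.57] grip 0.997
shift [ 1.5 -2.2  1.8] q [-0.08  0.16 -0.37  1.61  0.06  1.38 -0.7 ]
turn [ 0.31 -0.04 -0.47] shift after turn [ 1.5 -2.2  1.8]
```

```bash
python3 -m inch '[[[1.5,-2,0],[0,0,-0.5]],[[0,0,11],[0,0,0]],[[0,0,13],[0,0,0]],[[0,0,13],[0,0,0]],[[0,0,13],[0,0,0]],[[0,0,13],[0,0,0]],[[0,0,13],[0,0,0]],[[0,0,13],[0,0,0]],[[0,0,12],[0,0,0]],[[0,0,0],[0,0,0]]]'
python3 -m inch '[[[0,0,0],[0,0,0]],[[0,0,0],[0,0,0]],[[0,0,0],[0,0,0]],[[0,0,0],[0,0,0]],[[0,0,0],[0,0,0]],[[0,0,0],[0,0,0]],[[0,0,0],[0,0,0]],[[0,0,0],[0,0,0]],[[0,0,0],[0,0,0]],[[0,0,0],[0,0,0]]]' 1 6
python3 - <<'E'
from h import *
plan((.533,.202,.16),-13.6)
grab('top','top1');grab('side','side1')
t=load('top1')['image'];s=load('side1')['image']
cv2.imwrite('pics/v1.png',np.hstack([cv2.resize(t[160:280,120:280],(400,300)),cv2.resize(s[200:320,190:350],(400,300))])[:,:,::-1])
E
```

```text
time: 6.1
position: [0.5325, 0.2015, 0.1586]
tool_rot: [2.466, 1.942, 0.001]
ft_force: [-0.2, -0.2, -0.1]
grip_width: 1.0
time: 7.1
position: [0.5336, 0.2021, 0.1609]
tool_rot: [2.465, 1.941, 0.006]
ft_force: [-0.4, 0.7, 0.6]
grip_width: 0.174
t 7.10 pos [0.5336 0.2021 0.1609] tool-y az -13.57 tilt 0.33 F [-0.41  0.69  0.63] grip 0.174
shift [-0.2 -0.6  0.9] q [-0.09  0.22 -0.37  1.75  0.09  1.18 -0.72]
turn [ 0.33 -0.03  0.03] shift after turn [-0.2 -0.6  0.9]
```

View pics/v1.png

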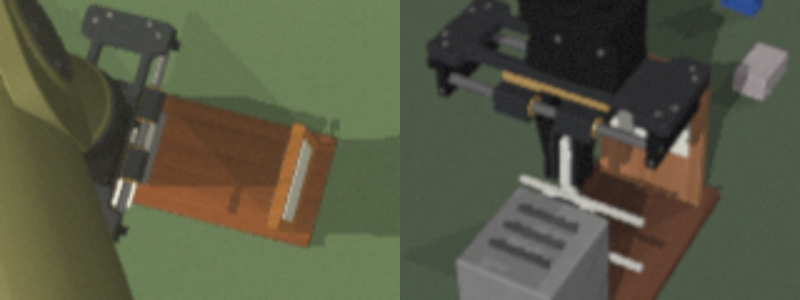

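The picture shows the tab (side crop (567,165)) between the fingers. The opening reads 0.174, a bit wide, so I let it settle and re-read before pulling.

```bash
python3 -m inch '[[[0,0,0],[0,0,0]],[[0,0,0],[0,0,0]],[[0,-1,0],[0,0,0]],[[0,-1,0],[0,0,0]],[[0,-1,0],[0,0,0]],[[0,-1,0],[0,0,0]],[[0,-1,0],[0,0,0]],[[0,-1,0],[0,0,0]],[[0,-1,0],[0,0,0]],[[0,-1,0],[0,0,0]]]' 1 10
python3 - <<'E'
from h import *
plan((.533,.202,.16),-13.6)
E
```

```text
time: 8.2
position: [0.5258, 0.2041, 0.1609]
tool_rot: [2.465, 1.941, 0.006]
ft_force: [1.4, 0.6, -1.1]
grip_width: 0.135
t 8.20 pos [0.5258 0.2041 0.1609] tool-y az -13.56 tilt 0.34 F [ 1.35  0.65 -1.1 ] grip 0.135
shift [-0.3  7.5  1. ] q [-0.09  0.21 -0.37  1.76  0.09  1.18 -0.72]
turn [ 0.33 -0.04  0.04] shift after turn [-0.3  7.5  0.9]
```

```bash
python3 -m inch '[[[0,-4,0],[0,0,0]],[[0,-4,0],[0,0,0]],[[0,-4,0],[0,0,0]],[[0,-4,0],[0,0,0]],[[0,-4,0],[0,0,0]],[[0,-4,0],[0,0,0]],[[0,-4,0],[0,0,0]],[[0,-3,0],[0,0,0]],[[0,-1,0],[0,0,0]],[[0,0,0],[0,0,0]]]'
python3 - <<'E'
from h import *
plan((.533-.0389,.202+.0094,.16),-13.6)
E
```

```text
time: 9.2
position: [0.4951, 0.2117, 0.1609]
tool_rot: [2.465, 1.941, 0.008]
ft_force: [3.0, 2.0, -0.3]
grip_width: 0.137
t 9.20 pos [0.4951 0.2117 0.1609] tool-y az -13.57 tilt 0.39 F [ 3.02  2.03 -0.34] grip 0.137
shift [-0.5 -0.9  0.9] q [-0.1   0.16 -0.39  1.82  0.07  1.17 -0.75]
turn [ 0.38 -0.07  0.03] shift after turn [-0.5 -0.9  0.9]
```

```bash
python3 -m inch '[[[0,-1,0],[0,0,0]],[[0,-1,0],[0,0,0]],[[0,0,0],[0,0,0]],[[0,0,0],[0,0,0]],[[0,0,0],[0,0,0]],[[0,0,0],[0,0,0]],[[0,0,0],[0,0,0]],[[0,0,0],[0,0,0]],[[0,0,0],[0,0,0]],[[0,0,0],[0,0,0]]]'
python3 - <<'E'
from h import *
plan((.509,-.359,.25),-113.5)
E
```

```text
time: 10.2
position: [0.495, 0.2117, 0.1609]
tool_rot: [2.464, 1.939, 0.012]
ft_force: [7.1, 1.6, -3.7]
grip_width: 0.134
t 10.20 pos [0.495  0.2117 0.1609] tool-y az -13.62 tilt 0.56 F [ 7.15  1.59 -3.73] grip 0.134
shift [-551.1  148.9  -88.9] q [-0.1   0.15 -0.39  1.83  0.07  1.16 -0.75]
turn [ 0.28 -0.58 99.88] shift after turn [240.4 517.8 -89.1]
```

The shutter is at its end stop: 40 mm travelled, 7 N and no further movement. I release, lift and travel to the cell.

```bash
python3 -m inch '[[[0,2,0],[0,0,0]],[[0,0,0],[0,0,0]],[[0,0,0],[0,0,0]],[[0,0,0],[0,0,0]],[[0,0,0],[0,0,0]],[[0,0,-20],[0,0,0]],[[0,0,-20],[0,0,0]],[[0,0,-20],[0,0,0]],[[0,0,-20],[0,0,0]],[[0,0,-10],[0,0,0]]]' 0
python3 -m inch '[[[-45,12,0],[0,0,0]],[[-45,12,0],[0,0,0]],[[-45,12,0],[0,0,0]],[[-45,12,0],[0,0,0]],[[-45,12,0],[0,0,0]],[[-45,12,0],[0,0,0]],[[-45,12,0],[0,0,0]],[[-45,12,0],[0,0,0]],[[-45,12,0],[0,0,0]],[[-45,12,0],[0,0,0]]]'
python3 -m inch '[[[0,0,0],[0,0,8.5]],[[0,0,0],[0,0,8.5]],[[0,0,0],[0,0,8.5]],[[0,0,0],[0,0,8.5]],[[0,0,0],[0,0,8.5]],[[0,0,0],[0,0,8.5]],[[0,0,0],[0,0,8.5]],[[0,0,0],[0,0,8.5]],[[0,0,0],[0,0,8.5]],[[0,0,0],[0,0,8.5]]]'
python3 - <<'E'
from h import *
plan((.509,-.359,.15),-113.5)
E
```

```text
time: 11.2
position: [0.4947, 0.212, 0.2526]
tool_rot: [2.464, 1.941, 0.01]
ft_force: [1.0, -1.0, 1.1]
grip_width: 0.951
time: 12.2
position: [0.5048, -0.2557, 0.2507]
tool_rot: [2.465, 1.941, 0.006]
ft_force: [0.1, 0.4, 0.8]
grip_width: 1.001
time: 13.2
position: [0.505, -0.2538, 0.2505]
tool_rot: [3.132, -0.244, 0.007]
ft_force: [-0.1, 0.6, 0.9]
grip_width: 1.0
t 13.20 pos [ 0.505  -0.2538  0.2505] tool-y az -98.91 tilt 0.26 F [-0.11  0.57  0.93] grip 1.000
shift [ 19.8 103.3 100.5] q [ 0.3   0.13  0.13  1.66 -0.02  1.35 -1.29]
turn [-0.05 -0.26 14.59] shift after turn [ 45.6  94.9 100.5]
```

```bash
python3 -m inch '[[[4,21,0],[0,0,0]],[[4,21,0],[0,0,0]],[[4,21,0],[0,0,0]],[[4,20,0],[0,0,0]],[[4,20,0],[0,0,0]],[[0,0,30],[0,0,7.3]],[[0,0,30],[0,0,7.3]],[[0,0,30],[0,0,0]],[[0,0,25],[0,0,0]],[[0,0,15],[0,0,0]]]'
python3 - <<'E'
from h import *
plan((.509,-.359,.12),-113.5)
t=grab('top','top2')['image'];s=grab('side','side2')['image']
cv2.imwrite('pics/v2.png',np.hstack([cv2.resize(t[187:277,346:466],(400,300),interpolation=2),cv2.resize(s[120:210,256:376],(400,300),interpolation=2)])[:,:,::-1])
E
```

```text
time: 14.2
position: [0.5091, -0.3579, 0.1182]
tool_rot: [-3.076, 0.63, -0.003]
ft_force: [-0.3, 0.4, -0.4]
grip_width: 1.0
t 14.20 pos [ 0.5091 -0.3579  0.1182] tool-y az -113.16 tilt 0.14 F [-0.33  0.42 -0.41] grip 1.000
shift [ 0.3  1.  -1.8] q [ 0.39  0.35  0.22  1.68 -0.08  1.13 -1.34]
turn [-0.12 -0.07  0.34] shift after turn [ 0.3  1.  -1.8]
```

View pics/v2.png

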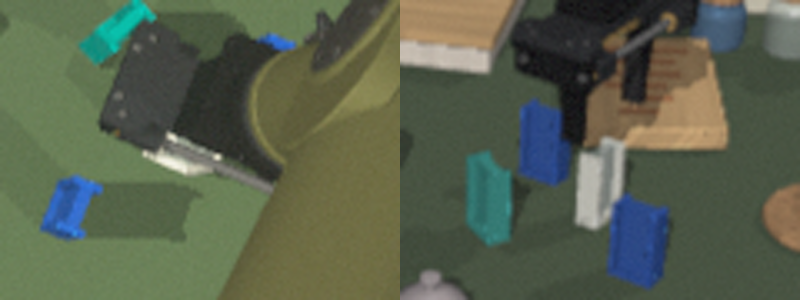

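The side crop shows fingertips at (575,140) and (635,100), straddling the cell's top at (605,145) symmetrically. The jaw rails are parallel to the cell's foot edge in the top crop. Descend and grip.

```bash
python3 -m inch '[[[0,1,8],[0,0,0]],[[0,0,9],[0,0,0]],[[0,0,9],[0,0,0]],[[0,0,9],[0,0,0]],[[0,0,9],[0,0,0]],[[0,0,9],[0,0,0]],[[0,0,9],[0,0,0]],[[0,0,9],[0,0,0]],[[0,0,0],[0,0,0]],[[0,0,0],[0,0,0]]]'
python3 -m inch '[[[0,0,0],[0,0,0]],[[0,0,0],[0,0,0]],[[0,0,0],[0,0,0]],[[0,0,0],[0,0,0]],[[0,0,0],[0,0,0]],[[0,0,0],[0,0,0]],[[0,0,0],[0,0,0]],[[0,0,0],[0,0,0]],[[0,0,0],[0,0,0]],[[0,0,0],[0,0,0]]]' 1 20
python3 - <<'E'
from h import *
plan((.509,-.359,.25),-113.5)
E
```

```text
time: 15.3
position: [0.5105, -0.3599, 0.05]
tool_rot: [-3.077, 0.631, -0.008]
ft_force: [0.8, -0.4, 0.8]
grip_width: 1.0
time: 16.3
position: [0.5105, -0.36, 0.0503]
tool_rot: [-3.077, 0.631, -0.009]
ft_force: [-0.2, -0.8, 0.3]
grip_width: 0.484
t 16.30 pos [ 0.5105 -0.36    0.0503] tool-y az -113.17 tilt 0.33 F [-0.21 -0.84  0.29] grip 0.484
shift [  -0.7   -0.6 -199.7] q [ 0.41  0.42  0.21  1.73 -0.1   1.   -1.33]
turn [-0.08 -0.32  0.33] shift after turn [  -1.8   -0.3 -199.7]
```

The grip holds at 42.1 mm (0.484), the width of the cell. Lift.

```bash
python3 -m inch '[[[0,0,-5],[0,0,0]],[[0,0,-12],[0,0,0]],[[0,0,-22],[0,0,0]],[[0,0,-30],[0,0,0]],[[0,0,-30],[0,0,0]],[[0,0,-30],[0,0,0]],[[0,0,-30],[0,0,0]],[[0,0,-25],[0,0,0]],[[0,0,-15],[0,0,0]],[[0,0,-10],[0,0,0]]]'
python3 - <<'E'
from h import *
plan((.518,.1362,.26),-13.6)
t=grab('top','top3')['image'];s=grab('side','side3')['image']
cv2.imwrite('pics/v3.png',np.hstack([cv2.resize(t[100:325,130:430],(400,300),interpolation=2),cv2.resize(s[40:340,130:530],(400,300),interpolation=2)])[:,:,::-1])
E
```

```text
time: 17.3
position: [0.5095, -0.36, 0.2611]
tool_rot: [3.077, -0.631, 0.012]
ft_force: [0.6, 0.6, -2.2]
grip_width: 0.478
t 17.30 pos [ 0.5095 -0.36    0.2611] tool-y az -113.17 tilt 0.44 F [ 0.64  0.57 -2.16] grip 0.478
shift [-1.874e+02 -4.595e+02  3.000e-01] q [ 0.39  0.25  0.23  1.5  -0.06  1.39 -1.36]
turn [  0.32  -0.38 -99.57] shift after turn [ 484.2 -108.4    1.1]
```

View pics/v3.png

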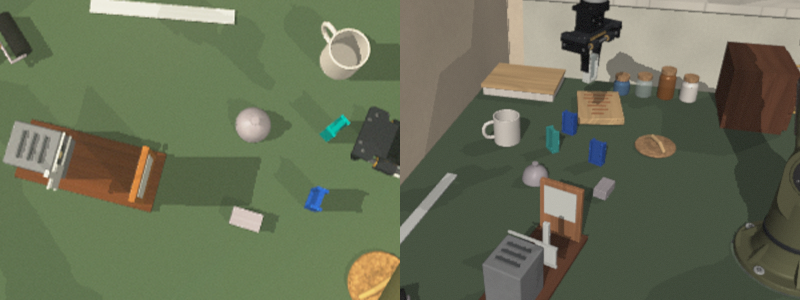

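The cell is held upright, the shutter plate stands clear of the housing (side crop (550,250)), and bell and gauge are unmoved. Now I turn, then travel high over the screen.

```bash
python3 -m inch '[[[0,0,0],[0,0,-5]],[[0,0,0],[0,0,-8]],[[0,0,0],[0,0,-8]],[[0,0,0],[0,0,-8]],[[0,0,0],[0,0,-8]],[[0,0,0],[0,0,-8]],[[0,0,0],[0,0,-8]],[[0,0,0],[0,0,-8]],[[0,0,0],[0,0,-8]],[[0,0,0],[0,0,-8]]]'
python3 -m inch '[[[0,0,0],[0,0,-8]],[[0,0,0],[0,0,-8]],[[0,0,0],[0,0,-6.5]],[[10,-2,0],[0,0,0]],[[20,-5,0],[0,0,0]],[[30,-7,0],[0,0,0]],[[35,-8,0],[0,0,0]],[[35,-8,0],[0,0,0]],[[30,-7,0],[0,0,0]],[[20,-4,0],[0,0,0]]]'
python3 - <<'E'
from h import *
plan((.518,.1362,.26),-13.6)
E
```

```text
time: 18.4
position: [0.5086, -0.3593, 0.2571]
tool_rot: [2.797, 1.43, 0.005]
ft_force: [1.2, 0.6, -1.0]
grip_width: 0.483
time: 19.4
position: [0.5116, -0.1711, 0.2582]
tool_rot: [2.468, 1.941, 0.006]
ft_force: [0.2, 0.1, -0.5]
grip_width: 0.485
t 19.40 pos [ 0.5116 -0.1711  0.2582] tool-y az -13.64 tilt 0.25 F [ 0.18  0.1  -0.49] grip 0.485
shift [300.1 -66.2  -1.5] q [ 0.36  0.08 -0.09  1.7   0.    1.36  0.03]
turn [ 0.22 -0.11 -0.04] shift after turn [300.2 -66.   -1.8]
```

```bash
python3 -m inch '[[[15,-3,-5],[0,0,0]],[[30,-7,-5],[0,0,0]],[[40,-9,0],[0,0,0]],[[45,-10,0],[0,0,0]],[[45,-10,0],[0,0,0]],[[45,-10,0],[0,0,0]],[[40,-9,0],[0,0,0]],[[25,-5,0],[0,0,0]],[[10,-2,0],[0,0,0]],[[5,-1,0],[0,0,0]]]'
python3 - <<'E'
from h import *
plan((.518,.1362,.1173),-13.6)
t=grab('top','top4')['image'];s=grab('side','side4')['image']
cv2.imwrite('pics/v4.png',np.hstack([cv2.resize(t[145:295,110:310],(400,300),interpolation=2),cv2.resize(s[150:330,170:410],(400,300),interpolation=2)])[:,:,::-1])
E
```

```text
time: 20.4
position: [0.5186, 0.1322, 0.2686]
tool_rot: [2.467, 1.939, 0.005]
ft_force: [0.7, 0.3, -1.9]
grip_width: 0.48
t 20.40 pos [0.5186 0.1322 0.2686] tool-y az -13.67 tilt 0.31 F [ 0.67  0.26 -1.95] grip 0.480
shift [  3.8  -2.3 151.3] q [ 0.04  0.08 -0.36  1.69  0.03  1.38 -0.56]
turn [ 0.31  0.01 -0.07] shift after turn [  3.8  -1.5 151.3]
```

View pics/v4.png

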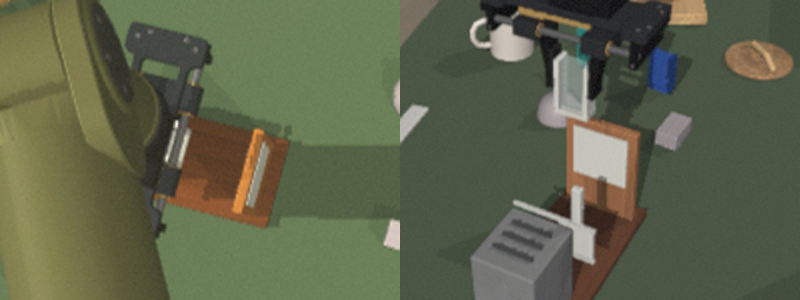

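The cell hangs upright between the fingers, window facing the lamp, above the gap: bottom at side crop (575,115), between tab and screen. Descend straight.

```bash
python3 -m inch '[[[4,-2,0],[0,0,0]],[[0,0,8],[0,0,0]],[[0,0,16],[0,0,0]],[[0,0,22],[0,0,0]],[[0,0,24],[0,0,0]],[[0,0,24],[0,0,0]],[[0,0,22],[0,0,0]],[[0,0,18],[0,0,0]],[[0,0,11],[0,0,0]],[[0,0,5],[0,0,0]]]'
python3 - <<'E'
from h import *
plan((.518,.1362,.1173),-13.6)
t=grab('top','top5')['image'];s=grab('side','side5')['image']
cv2.imwrite('pics/v5.png',np.hstack([cv2.resize(t[145:295,110:310],(400,300),interpolation=2),cv2.resize(s[205:325,200:360],(400,300),interpolation=2)])[:,:,::-1])
E
```

```text
time: 21.5
position: [0.5179, 0.1353, 0.1175]
tool_rot: [2.468, 1.938, 0.003]
ft_force: [-0.1, 0.2, -1.2]
grip_width: 0.482
t 21.50 pos [0.5179 0.1353 0.1175] tool-y az -13.73 tilt 0.23 F [-0.12  0.17 -1.23] grip 0.482
shift [ 0.9 -0.1  0.2] q [ 0.03  0.19 -0.37  1.87  0.08  1.08 -0.61]
turn [ 0.23  0.03 -0.13] shift after turn [ 0.9 -0.1  0.2]
```

View pics/v5.png

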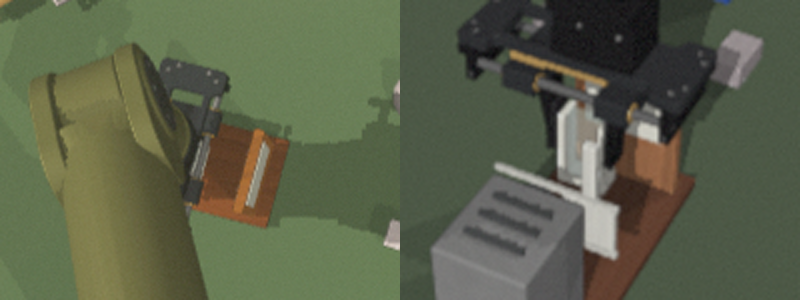

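The side crop shows the cell hanging in the gap behind the open shutter, its left strip's top at (568,100) and the tab's top at (588,143), and free of the screen. I settle, then check predicted against seen pixels and whether bell or gauge moved.

```bash
python3 -m inch '[[[0,0,0],[0,0,0]],[[0,0,0],[0,0,0]],[[0,0,0],[0,0,0]],[[0,0,0],[0,0,0]],[[0,0,0],[0,0,0]],[[0,0,0],[0,0,0]],[[0,0,0],[0,0,0]],[[0,0,0],[0,0,0]],[[0,0,0],[0,0,0]],[[0,0,0],[0,0,0]]]'
python3 - <<'E'
from h import *
np.set_printoptions(precision=1,suppress=True)
plan((.518,.1362,.1173),-13.6)
a=load('side0');s=grab('side','side6');t=load('top0');t6=grab('top','top6')
f=lambda x,y:(200+(x-400)*.4,205+y*.4)
print('tab open',proj(s,(.495,.2117,.177)),'tab shut',proj(s,(.5339,.2023,.177)),'seen',f(588,143))
p=np.array(ctrl.get_state()['position']);X=np.array([.972,-.235,0])
for k in(18,-18):
  for z in(.067,.137): print('strip',k,z,proj(s,np.r_[p[:2],z]+X*k/1000))
print('seen +strip top',f(568,100),'bottom',f(570,182))
for nm,(x,y,w,h) in dict(bell=(250,200,30,26),gauge=(322,216,26,24)).items():
    T=a['image'][y:y+h,x:x+w];r=cv2.matchTemplate(s['image'][y-8:y+h+8,x-8:x+w+8],T,cv2.TM_CCOEFF_NORMED);print(nm,'side shift',np.array(cv2.minMaxLoc(r)[3])-8,r.max())
for nm,(x,y,w,h) in dict(bell=(304,176,34,34),gauge=(298,250,34,28)).items():
    T=t['image'][y:y+h,x:x+w];r=cv2.matchTemplate(t6['image'][y-8:y+h+8,x-8:x+w+8],T,cv2.TM_CCOEFF_NORMED);print(nm,'top shift',np.array(cv2.minMaxLoc(r)[3])-8,r.max())
E
```

```text
time: 22.6
position: [0.5185, 0.1362, 0.1189]
tool_rot: [2.467, 1.939, 0.006]
ft_force: [-0.4, 0.3, -1.3]
grip_width: 0.484
t 22.60 pos [0.5 0.1 0.1] tool-y az -13.67 tilt 0.33 F [-0.4  0.3 -1.3] grip 0.484
shift [-0.1 -0.5  1.6] q [ 0.   0.2 -0.4  1.9  0.1  1.1 -0.6]
turn [ 0.3 -0.  -0.1] shift after turn [-0.1 -0.5  1.6]
tab open [276.3 262.1] tab shut [257.  255.5] seen (275.2, 262.2)
strip 18 0.067 [265.8 273.8]
strip 18 0.137 [265.5 248.2]
strip -18 0.067 [281.  279.3]
strip -18 0.137 [281.5 253.6]
seen +strip top (267.2, 245.0) bottom (268.0, 277.8)
bell side shift [-8  7] 0.27830157
gauge side shift [1 0] 0.7531443
bell top shift [ 2 -2] 0.8675766
gauge top shift [0 0] 0.9441238
```

```bash
python3 - <<'E'
from h import *
from bench import close_job
t=load('top0')
for k in('top3','top6'):
    b=load(k)['image'];T=t['image'][176:210,304:338];r=cv2.matchTemplate(b[168:218,296:346],T,cv2.TM_CCOEFF_NORMED);print(k,np.array(cv2.minMaxLoc(r)[3])-8,r.max())
s=ctrl.get_state();print(s['qd'].round(3),s['grip_width'],s['ft_force'])
print(close_job())
E
```

```text
top3 [0 0] 0.97905344
top6 [ 2 -2] 0.8675766
[-0.001  0.001  0.001  0.001  0.001  0.     0.001] 0.47897693978886885 [-0.53839032 -0.14390192 -0.44191087]
the job is handed in; nothing more can be done
None
```

I slid the shutter fully open, gripped the white cell by its two frosted faces and lifted it. I then lowered it into the gap and handed the job in at about 22.7 s with the arm still holding it there. No verdict is reported back.

**Last checks:**
- **Shutter:** it met its end stop after about 40 mm of travel, where the force rose to 7 N with no further movement. Its tab appears within about 1 px of the fully open position.
- **Cell position:** the grip reads about 42 mm, matching the strips. By the arm's pose, the window centre is about 0.5 mm sideways and 1.6 mm high of my measured beam midpoint, and yaw and tilt are within about 0.5°. In the side view the cell's strip agrees with the prediction to about 2 px across the beam and 3–4 px in height.
- **Stillness:** joint speeds are about zero. The cell hung free of stand and shutter in the last picture I viewed.
- **Gauge block:** it did not move in the top view. The side view showed a 1 px shift with a weaker match (0.75).

**What disagreed or went wrong:**
- **Bell:** after the lift it matched its start exactly. In the final top view the match was weaker (0.87) and offset by 2 px each way, about 5 mm each way. I put that down to the arm's shadow, since the gripper only passed high above it. The final side view of the bell was blocked by the gripper, so that check told me nothing.
- **First move:** I got the tool's yaw sign wrong, so the arm went inward until joint 2 reached its limit. It touched nothing, and I corrected it before going on.

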